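Seat a teapot lid in the three-jaw carving stand

TASK

Take the larger of the two clay lids from the ware board and seat it, knob up, in the three-jaw carving stand: press the sprung jaw back with the lid's rim, then let the rim settle under the lips and flat on the ledges of all three jaws, so that it lies level, bears all round and cannot rock. The clay is only leather-hard, so feel your way and never force it against the stand; do not disturb the other things on the bench.

Things in the scene. Friction and masses are not known exactly. Their poses are not given: they have to be found in the camera images.
- lid: the larger of two dark clay teapot lids, standing knob up; about 0.1 kg. Origin: centre of its underside, z up. From there: collar 40 mm across to 7 mm up; plain round rim 64 mm across, 7 to 13 mm up; low dome to 21 mm; straight flat-topped knob 18 mm across, 21 to 39 mm up, by which to grip it. Round: its yaw does not matter.
- board: fixed plywood ware board, 130 by 220 mm, on which both lids stand, its top 18 mm above the bench. Origin: centre of its underside.
- stand: carving stand: grey foot and pillar, fixed; origin: centre of its underside. On the pillar, on the same axis and yaw, an aluminium head 148 mm across with three jaws, each with a level ledge under an overhanging lip. The head may be clamped at any height: the ledges are 86 to 98 mm above this origin, not measured, found by touch. The head's plate is 14 mm below the ledges.
- fixed_side (a point): point on the foot's edge, +x of the stand's axis. The fixed jaws (jaw_left +y, jaw_right -y) are 45 deg either side of this +x direction. Ledges (ledge_left, ledge_right) from 25.5 mm off the axis outward. Slippery nylon lips 16 mm wide, edge 29.5 mm off the axis and 8.5 mm above the ledge, sloping 45 deg above and below it; flat tops 12.7 mm above the ledge, 34 to 48 mm off the axis.
- sprung_side (a point): point on the foot's edge, -x of the axis, below the sprung jaw (black plunger knob). Its ledge (ledge_front), 27 to 34 mm off the axis, does not move; its lip does: edge 8.2 mm above the ledge, 25.3 mm off the axis when free, 45 deg faces, top 12.4 mm above the ledge. A level rim clears the fixed lips when 4 to 6 mm off the axis this way. Seated, the lid is within 2 mm of the axis.
- sprung_jaw (a joint): outward travel (to the stand's -x) of the sprung jaw, m: 0 free, 0.014 at the end; 0.001 to 0.003 with the lid seated, about 0.009 with the level rim 5 mm off the axis towards it. Its spring pushes it to the axis with about 4 N at 0 and 0.35 N more per mm.
- small_lid: a smaller lid of the same clay on the same board: rim 48 mm across, knob 15 mm across, 34 mm high in all. Not wanted; leave it. Origin: centre of its underside.
- teapot: clay teapot without lid, body 104 mm across, 68 mm high, standing beyond the stand and the board; origin: centre of its underside. Leave it.
- egg_form: egg-shaped wooden form, 76 mm across, 80 mm high; leave it.
- paddle: flat wooden paddle, 275 mm long; leave it.
- scraper: steel scraper plate, 85 by 50 by 4 mm; leave it.
- bamboo_knife: bamboo carving knife, 180 mm long, 6 mm thick, lying on the bench nearer the robot than the stand and the board; leave it.
- cup: clay cup, 60 mm across, 45 mm high; leave it.
- burnisher: burnisher with round wooden handle, 165 mm long, 18 mm thick, lying beyond the stand; leave it.
Things that resemble listed ones, but are neither listed nor needed, are in the scene too. What is shaped like the lid but red is not meant. Leave any turquoise look-alike of the stand alone.

How it is judged:
By the outcome, as a careful person would: the job done as asked, in the order asked, and still so for the second after the job is handed in, with the robot touching nothing.
It also fails if it takes over 48 s, if anything falls off the work surface, if the arm or the gripper's body presses on something with over 40 N, if the wrist force passes 120 N, or if a joint passes its speed limit or range.

ROBOT

A 6-joint arm with a two-finger parallel gripper is mounted at the origin on the work surface. World frame = base frame: x ahead of the robot, y to its left, z up, the work surface at z = 0. Lengths are in m, angles in rad, forces in N, time in s.
With the tool pointing down it reaches from about 0.35 to 0.775 m from the base axis. Payload 5.5 kg.
Tool frame: the origin (TCP) lies at the very end of the fingers, on their centre line; the grasp point (between the pads) lies 19 mm behind it (env.grip_point_offset is the distance from the TCP to the grasp point, in m); z points along the fingers, y is the line along which they close (so a half turn about z gives the same grasp; the last joint's range is limited). The gripper opens to 85 mm and grips with 20 to 120 N. Pads are 22 mm wide; open, the fingers measure 114 mm over their backs; the gripper's body (76 mm by 85 mm) begins 54 mm behind the grasp point. The pads swing forward as they close: fully open they stand 13 mm farther back than shut.
Start: joints at [1.063, 0.313, 0.046, 1.304, 0, 1.431], TCP at [0.207, 0.537, 0.231] pointing down, gripper open.
Joint ranges: [-2.76, 2.76], [-0.86, 1.69], [-1.03, 1.26], [-2.2, 2.34], [-1.47, 1.5], [-3.14, 3.14]. Speed limits (rad/s): [2.57, 2.57, 3.14, 3.14, 3.14, 3.14].

INTERFACE

Orientations are given as a unit quaternion [w, x, y, z].
In Python, from workcell import sensors, imaging, workorder, env gives the robot as it stands.
- The arm moves only by the shell command python3 -m handwheel 'ROWS' [FORCE]. ROWS is JSON, a list of rows, each a list of 5 numbers: the shift along the tool's x, y, z in mm, then the turn about the tool's z in rad, then the opening, from 0 (shut) to 1 (fully open). A call has 1 to 8 rows; each row is the pose to reach, as a shift and turn from the pose commanded when the call began, along the tool's axes at that moment; what a row does not reach only later rows make up. A row lasts 1/10 s, in which the tool goes at most 50 mm and 8.59 degrees, less where a joint would pass 70% of its speed; a pose out of reach is approached as far as the arm can. A call with a gripper value outside its range is refused whole. The fingers move at their own pace and stop on an object; FORCE is the grip in N (left out, the last holds). Time passes only in rows, so rows that repeat a pose let the fingers close. It gives the time, the measured TCP pose, the force, the opening and the grip force at its end, in the units of the state.
- sensors.get_state(): the state, without advancing time (a new reading comes with each control period).
- imaging.read_camera(name): name is "side" or "top" or "wrist"; returns a dict with "color" (384x512x3 uint8, blue, green, red), "z_map" (384x512 float32, m along the optical axis (not along the pixel's ray), 0 where there is no reading), "fx", "fy", "cx", "cy" (pixels), "k1" (the pictures are not rectified: a ray, as slopes to the right and down, at radius r is drawn at 1 + k1 r^2 times it, then the intrinsics apply), "xyz" and "rotation" of the camera in the world. Camera axes: x right, y down, z forward; pixel columns grow to the right and rows downward; lengths in m; the calibration is good to about 2 mm. A picture is of the moment at which its call begins.
- workorder.hand_in(): hands the job in; it is judged then, once.
The state is a dict: "clock": time; "joint_pos": joint angles; "qvel": joint speeds; "tau": joint torques, N m; "tcp_pos": TCP position; "orientation": TCP orientation; "wrist_force": force on the tool from outside, world axes, zero at the start; "ft_torque": the same for the moment, N m; "finger_gap": finger opening in m; "grip_force": force on a finger pad.
Only numpy, scipy, OpenCV 4.12 (cv2) and the standard library are available. Lean on these libraries where they do the work, as an engineer would, in place of code of your own. Each camera call takes 0.05 s, during which the arm holds its last target. There are 200 camera calls.

## Working session

There is one attempt and no reset: what is moved stays moved. The work goes in short steps, Python scripts to look and compute and a shell command to move; the robot and the scene stay as the last step left them, time stands still between calls to the robot, and variables do not carry over. Pictures are saved under pics/ and viewed, at most 10 in all, crops included, and the job is handed in when it is done.

```bash
ls; mkdir -p pics; cat > h.py <<'E'
import numpy as np,cv2,pickle
from scipy.spatial.transform import Rotation as R
def rot(c):
    r=np.array(c["rotation"],float)
    return r if r.shape==(3,3) else R.from_quat(np.roll(r,-1)).as_matrix()
def grab(n):
    from workcell import imaging
    c=imaging.read_camera(n); pickle.dump(c,open(n+'.pkl','wb')); return c
def ray(c,u,v):
    K=np.array([[c["fx"],0,c["cx"]],[0,c["fy"],c["cy"]],[0,0,1.]])
    p=cv2.undistortPoints(np.array([[[u,v]]],float),K,np.array([c["k1"],0,0,0.]))[0,0]
    return rot(c)@np.array([p[0],p[1],1.])
def onz(c,u,v,z):
    d=ray(c,u,v);o=np.array(c["xyz"]);return o+d*(z-o[2])/d[2]
def dep(c,u,v):
    return np.array(c["xyz"])+ray(c,u,v)*c["z_map"][int(v),int(u)]
E
python3 - <<'E'
from h import *
from workcell import sensors
a=grab("top");b=grab("side")
cv2.imwrite("pics/top.png",cv2.resize(a["color"],(768,576)));cv2.imwrite("pics/side.png",cv2.resize(b["color"],(768,576)))
for c in(a,b):print({k:c[k] for k in c if k not in("color","z_map")})
print(sensors.get_state())
E
```

```text
pics
{'fx': 424.5981970530792, 'fy': 424.5981970530792, 'cx': 256.07991731601, 'cy': 194.60757531787743, 'k1': -0.011037957993408542, 'xyz': array([ 0.38431582, -0.00313678,  1.21183603]), 'rotation': array([-0.02407606,  0.70734984, -0.70626049,  0.0165128 ])}
{'fx': 433.651194543082, 'fy': 433.651194543082, 'cx': 248.03777868812682, 'cy': 191.4316870450981, 'k1': -0.13714866196297948, 'xyz': array([-0.09950178, -0.92147884,  0.87590819]), 'rotation': array([-0.42976356,  0.86034902, -0.24539895,  0.12199263])}
{'clock': 0.1, 'joint_pos': array([ 1.06335693e+00,  3.13939650e-01,  4.50692811e-02,  1.30356937e+00,
       -1.07710349e-05,  1.43118161e+00]), 'qvel': array([-7.03305394e-04, -2.03188124e-03,  1.63407817e-03,  1.41114861e-05,
       -5.63117113e-04, -2.44825526e-03]), 'tau': array([ 2.31988575e-03, -4.81725240e+01,  2.99244332e+01,  1.27540759e-02,
       -2.07869712e-04,  9.13221498e-06]), 'tcp_pos': array([0.20655955, 0.53613123, 0.23048033]), 'orientation': array([-2.56124440e-04,  1.82877261e-01,  9.83135409e-01, -7.80787614e-04]), 'wrist_force': array([-0.36556995, -0.10738879,  0.23674396]), 'ft_torque': array([-0.00622353, -0.00583232,  0.01324782]), 'grip_force': 0.0, 'finger_gap': 0.08518650805352838}
```

View pics/top.png

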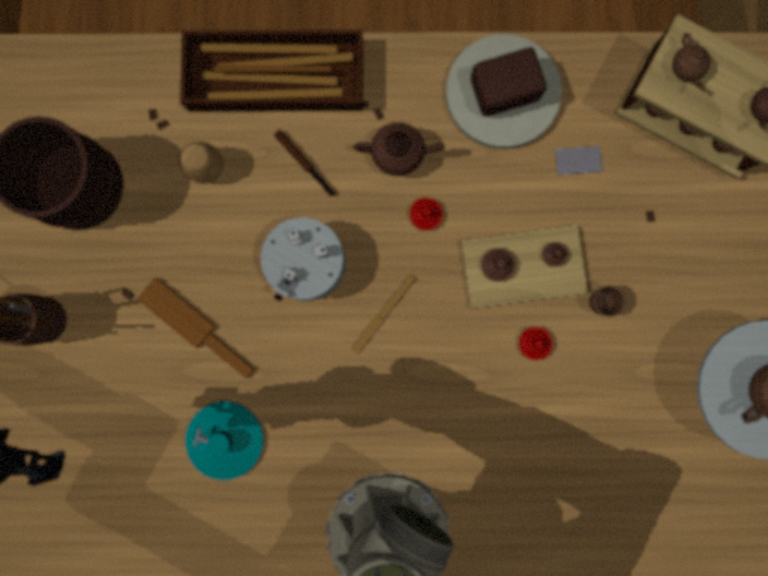

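View pics/side.png

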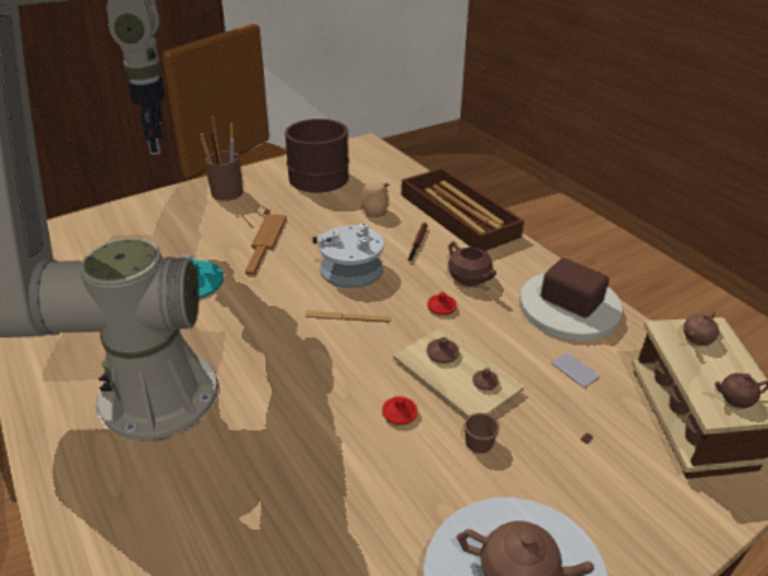

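The top view shows the large lid at about (498,264) and the small lid at (555,254) on the board. The stand head is at (302,259), with the black plunger knob at its lower left, (279,297). The side view shows the same layout.

```bash
python3 - <<'E'
from h import *
c=pickle.load(open("top.pkl","rb"))
from workcell import sensors
s=sensors.get_state()
def m(u,v):return u*2/3,v*2/3
# lid: dark mask around
im=c["color"].astype(int);g=cv2.cvtColor(c["color"],cv2.COLOR_BGR2HSV)
def blob(mask,x0,x1,y0,y1):
    k=np.zeros(mask.shape,np.uint8);k[y0:y1,x0:x1]=mask[y0:y1,x0:x1]
    cs,_=cv2.findContours(k,cv2.RETR_EXTERNAL,cv2.CHAIN_APPROX_NONE);q=max(cs,key=cv2.contourArea)
    return cv2.minEnclosingCircle(cv2.convexHull(q)),cv2.fitEllipse(q)
dark=(im.max(2)<95).astype(np.uint8)
e=blob(dark,312,352,160,192);print("lid",e,onz(c,*e[1][0],.018+.010))
p=np.array([dep(c,u,v) for u in range(312,352) for v in range(160,192)])
k=p[(p[:,2]>.051)&(p[:,2]<.065)];print("knob",len(k),k.mean(0),k.min(0),k.max(0))
grey=((g[...,1]<50)&(im.max(2)>90)).astype(np.uint8)
e=blob(grey,165,235,135,205);print("head",e,onz(c,*e[1][0],.08))
p=np.array([dep(c,u,v) for u in range(165,235) for v in range(135,205)])
print(np.histogram(p[:,2],bins=np.arange(.05,.13,.004)))
k=p[(p[:,2]>.066)&(p[:,2]<.086)];print(len(k),k.mean(0),np.median(k,0),k.min(0),k.max(0))
a=cv2.resize(c["color"][130:210,160:240],(560,560),interpolation=cv2.INTER_CUBIC)
w=cv2.resize(c["color"][145:205,300:400],(560,336),interpolation=cv2.INTER_CUBIC)
cv2.imwrite("pics/stand1.png",a)
E
```

```text
lid (((332.8459777832031, 175.7606658935547), 12.281000137329102), ((332.6339111328125, 175.98580932617188), (20.771484375, 24.075469970703125), 88.79194641113281)) [ 0.50475651 -0.20433801  0.028     ]
knob 32 [ 0.50457541 -0.20232459  0.05637831] [ 0.49660338 -0.20954286  0.05102349] [ 0.51339592 -0.19479017  0.06114093]
head (((201.0029296875, 172.13548278808594), 27.908527374267578), ((200.2087860107422, 170.68862915039062), (51.066383361816406, 53.518836975097656), 135.1788787841797)) [0.51346039 0.15907992 0.08      ]
(array([   0,    0,    0,    1,   23,  605, 1227,  220,   40,   73,   37,
         12,   69,   55,    4,    0,    0,    0,    0]), array([0.05 , 0.054, 0.058, 0.062, 0.066, 0.07 , 0.074, 0.078, 0.082,
       0.086, 0.09 , 0.094, 0.098, 0.102, 0.106, 0.11 , 0.114, 0.118,
       0.122, 0.126]))
2115 [0.51123212 0.156436   0.07536174] [0.51042418 0.15483491 0.07523438] [0.43709238 0.08459915 0.06651496] [0.58472787 0.23154962 0.08596842]
```

View pics/stand1.png

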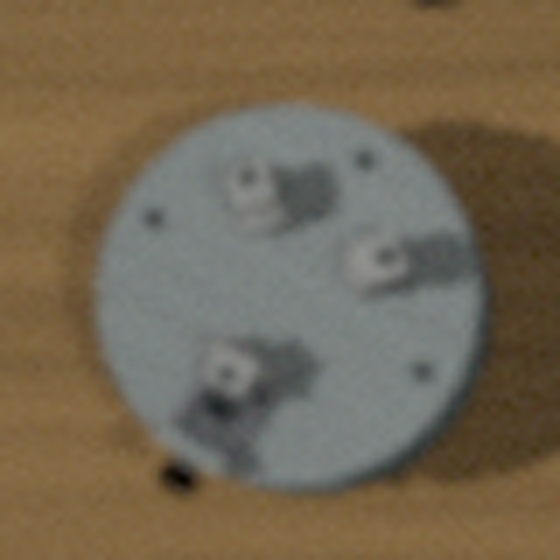

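The crop shows the fixed jaws at about (248,185) and (380,260), the sprung jaw at (230,365) and the black knob at (180,475). That puts the stand's +x up and to the right in the picture.

```bash
cat >> h.py <<'E'
def to(x,y,z,yaw=None):
    """print shift (mm, tool axes) and turn to world target; yaw = world heading of tool x"""
    from workcell import sensors
    s=sensors.get_state();M=R.from_quat(np.roll(s["orientation"],-1)).as_matrix()
    d=M.T@(np.array([x,y,z])-s["tcp_pos"])*1000
    t=0 if yaw is None else -((yaw-np.arctan2(M[1,0],M[0,0])+np.pi)%(2*np.pi)-np.pi)
    print("shift",d.round(1),"turn",round(t,3),"t",s["clock"],"tcp",s["tcp_pos"].round(4),"F",s["wrist_force"].round(1))
E
python3 - <<'E'
from h import *
c=pickle.load(open("top.pkl","rb"))
f=lambda u,v,z:onz(c,160+(u+.5)/7-.5,130+(v+.5)/7-.5,z)
L,Rr,S,K=f(248,185,.102),f(380,260,.102),f(230,365,.102),f(180,475,.095)
print(L,Rr,S,K)
d=f(292,295,.0755);print(d)
for a,b in((S,(L+Rr)/2),(K,(L+Rr)/2)):print(np.arctan2(*(b-a)[[1,0]]))
to(.44,.157,.26,np.pi-.55)
E
```

```text
[0.54987086 0.1700627  0.102     ] [0.521478   0.12004776 0.102     ] [0.48182431 0.17613228 0.102     ] [0.44080797 0.19571933 0.095     ]
[0.51119891 0.15679226 0.0755    ]
-0.5234130631181927
-0.49052056944162276
shift [-354.2 -269.9  -29.2] turn 0.182 t 0.1 tcp [0.2066 0.5361 0.2305] F [-0.4 -0.1  0.2]
```

```bash
python3 -m handwheel '[[-45,-34,-4,0.1,0.5],[-90,-68,-8,0.2,0.5],[-130,-100,-12,0.2,0.5],[-170,-130,-16,0.2,0.5],[-210,-160,-20,0.2,0.5],[-250,-190,-24,0.2,0.5],[-290,-220,-28,0.2,0.5],[-330,-250,-29,0.2,0.5]]'
python3 -m handwheel '[[-10,-8,0,0,0.5],[-24,-20,0,0,0.5],[-24,-20,0,0,0.5],[-24,-20,0,0,0.5]]'
python3 - <<'E'
from h import *
a=grab("wrist");cv2.imwrite("pics/w1.png",a["color"])
print({k:a[k] for k in a if k not in("color","z_map")})
to(.505,-.2035,.15,np.pi-.52)
E
```

```text
clock: 0.9
tcp_pos: [0.4174, 0.1956, 0.26]
orientation: [0.0, 0.28, 0.96, 0.0]
wrist_force: [0.8, 1.6, -0.8]
finger_gap: 0.0428
grip_force: 0.0
clock: 1.3
tcp_pos: [0.4258, 0.1679, 0.2595]
orientation: [-0.0, 0.28, 0.96, 0.0]
wrist_force: [-1.2, 0.4, -0.3]
finger_gap: 0.0425
grip_force: 0.0
{'fx': 283.5096482592929, 'fy': 283.5096482592929, 'cx': 252.68563218397864, 'cy': 191.67195471831803, 'k1': 0.021547617903573263, 'xyz': array([0.36513935, 0.20504308, 0.40320511]), 'rotation': array([0.12340909, 0.8682771 , 0.4757767 , 0.067094  ])}
shift [-266.7 -270.9  109.4] turn -0.047 t 1.35 tcp [0.4258 0.1683 0.2596] F [-0.   1.   0.4]
```

View pics/w1.png

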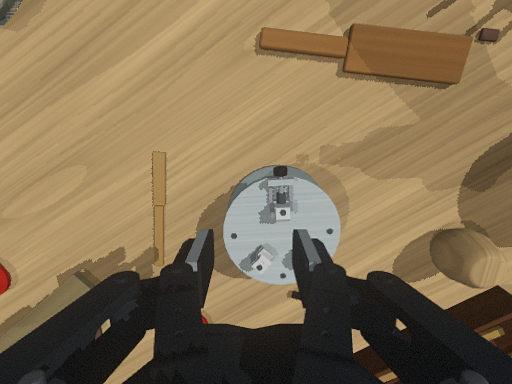

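The wrist view shows the stand's plate centred near (282,224). The sprung jaw is at (283,212), its knob at (280,171) and one fixed jaw at (263,260); a finger hides the other. I'll back off for a clear view.

```bash
python3 -m handwheel '[[30,0,10,0,0.5],[50,0,20,0,0.5],[50,0,20,0,0.5],[50,0,20,0,0.5]]'
python3 - <<'E'
from h import *
a=grab("wrist");cv2.imwrite("pics/w2.png",cv2.resize(a["color"][150:350,150:400],(750,600),interpolation=cv2.INTER_CUBIC))
print(a["xyz"])
E
```

```text
clock: 1.75
tcp_pos: [0.3838, 0.1955, 0.24]
orientation: [0.0, 0.279, 0.96, 0.0]
wrist_force: [0.7, -0.2, 0.2]
finger_gap: 0.0428
grip_force: 0.0
[0.32278502 0.23243405 0.38358971]
```

View pics/w2.png

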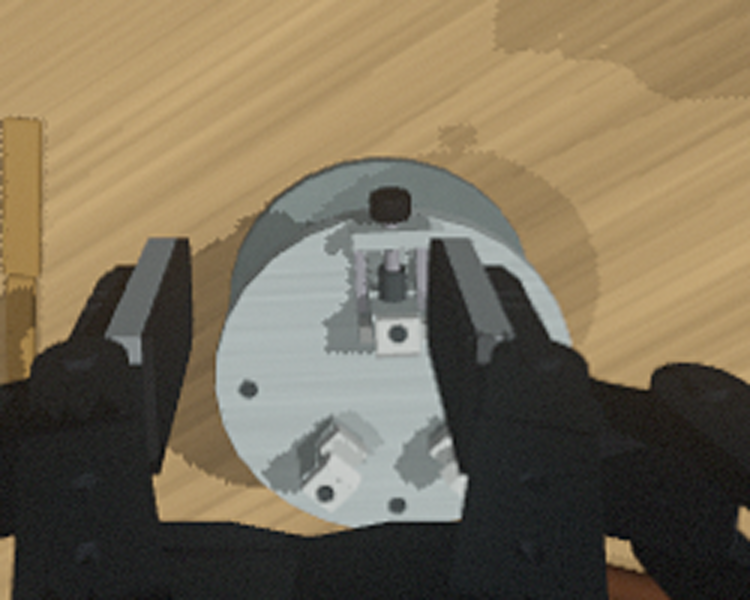

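The crop shows the sprung lip's hole at (398,334), a fixed lip's hole at (325,493), the plate's left edge at (217,375) and its bottom edge at (360,525). I'll fit the plate circle and the jaw directions.

```bash
python3 - <<'E'
from h import *
from scipy.optimize import least_squares
c=pickle.load(open("wrist.pkl","rb"))
g=lambda u,v:(150+(u+.5)/3-.5,150+(v+.5)/3-.5)
zp=np.median([dep(c,*g(u,v))[2] for u in range(260,310,5) for v in range(280,420,10)]);print("plate z",zp)
E=[(217,375),(223,335),(240,297),(265,263),(300,235),(222,405),(240,450),(272,495),(325,522),(565,330),(535,283),(510,258)]
P=np.array([onz(c,*g(*e),zp) for e in E])
r=least_squares(lambda q:np.hypot(P[:,0]-q[0],P[:,1]-q[1])-q[2],[.51,.157,.074]);print("centre,r",r.x,(r.fun*1000).round(1))
o=r.x[:2]
for n,(u,v),z in(("sprung",(398,334),zp+.0264),("jawR",(325,493),zp+.0267),("knob",(390,203),zp+.02),("h1",(248,389),zp),("h2",(397,505),zp)):
    p=onz(c,*g(u,v),z)[:2]-o;print(n,(p*1000).round(1),"r",np.hypot(*p)*1000,"ang",np.arctan2(p[1],p[0]), "depthz",dep(c,*g(u,v))[2])
E
```

```text
plate z 0.07591050087416396
centre,r [0.50921733 0.15425982 0.07277428] [-0.9 -0.6 -0.1  1.3  2.6 -1.8 -1.7  1.6  1.4  0.6 -1.2 -1.1]
sprung [-32.   19.1] r 37.2600541131998 ang 2.604052827880696 depthz 0.10444933062885792
jawR [ 12.3 -40.6] r 42.47556684526063 ang -1.2759045724179257 depthz 0.10447558016312125
knob [-75.6  42.4] r 86.704892164008 ang 2.6305081600079125 depthz 0.09156855082470389
h1 [-28.8 -51.8] r 59.28583619428931 ang -2.0787202870835495 depthz 0.07649349427963559
h2 [ 53. -29.] r 60.36605164317749 ang -0.5003947077381206 depthz 0.07637977681861335
```

```bash
python3 - <<'E'
from h import *
to(.505,-.2035,.12,np.pi-.51)
E
```

```text
shift [-315.4 -272.   120.3] turn -0.056 t 1.8 tcp [0.3845 0.1952 0.2402] F [ 0.6  0.4 -0.4]
```

```bash
python3 -m handwheel '[[-35,-30,5,-0.05,0.5],[-70,-60,10,-0.056,0.5],[-105,-90,15,-0.056,0.5],[-140,-120,20,-0.056,0.5],[-175,-150,30,-0.056,0.5],[-210,-180,40,-0.056,0.5],[-245,-210,50,-0.056,0.5],[-280,-240,60,-0.056,0.5]]'
python3 -m handwheel '[[-18,-16,20,0,0.5],[-30,-32,40,0,0.5],[-30,-32,55,0,0.5],[-30,-32,55,0,0.5],[-30,-32,55,0,0.5]]'
python3 - <<'E'
from h import *
a=grab("wrist");cv2.imwrite("pics/w3.png",a["color"])
to(.505,-.2035,.041,np.pi-.51)
p=np.array([dep(a,u,v) for u in range(200,310) for v in range(140,300)])
k=p[(p[:,2]>.053)&(p[:,2]<.062)&(np.hypot(p[:,0]-.505,p[:,1]+.2035)<.02)];print(len(k),k.mean(0),k.min(0),k.max(0))
E
```

```text
clock: 2.6
tcp_pos: [0.4923, -0.1614, 0.1799]
orientation: [0.001, 0.254, 0.967, -0.0]
wrist_force: [0.8, 1.6, 0.4]
finger_gap: 0.0427
grip_force: 0.0
clock: 3.1
tcp_pos: [0.5019, -0.2014, 0.125]
orientation: [-0.0, 0.253, 0.967, 0.0]
wrist_force: [-0.1, -0.7, 0.9]
finger_gap: 0.0428
grip_force: 0.0
shift [-3.4 -0.6 84.6] turn -0.002 t 3.15 tcp [ 0.5022 -0.2013  0.1256] F [ 1.1  0.3 -0.3]
371 [ 0.50133973 -0.20503486  0.05718088] [ 0.49356266 -0.21448248  0.05300636] [ 0.51113545 -0.19672553  0.05973689]
```

View pics/w3.png

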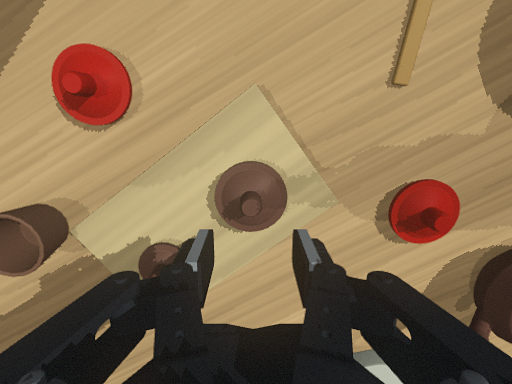

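The wrist view shows the lid's rim centred near (251,196) and its knob near (250,205), between the fingers. The small lid is clear at the lower left.

```bash
python3 - <<'E'
from h import *
c=pickle.load(open("wrist.pkl","rb"))
im=c["color"];hsv=cv2.cvtColor(im,cv2.COLOR_BGR2HSV)
k=np.zeros(im.shape[:2],np.uint8);k[150:240,206:296]=(im.max(2)<118)[150:240,206:296];
cs,_=cv2.findContours(k,cv2.RETR_EXTERNAL,cv2.CHAIN_APPROX_NONE);q=max(cs,key=cv2.contourArea)
P=np.array([onz(c,*x,.028)[:2] for x in q[:,0].astype(float)])
(ce,r)=cv2.minEnclosingCircle((P*1000).astype(np.float32));print(len(q),cv2.boundingRect(q),ce,r,cv2.fitEllipse((P*1000).astype(np.float32)))
z=np.array([[dep(c,u,v)[2] for u in range(225,280)] for v in range(180,225)])
m=(z>.053)&(z<.062);v,u=np.nonzero(m);uc,vc=u.mean()+225,v.mean()+180;print(uc,vc,onz(c,uc,vc,.057))
to(*onz(c,uc,vc,.057)[:2],.041)
E
```

```text
201 (214, 161, 73, 71) (503.48126220703125, -206.19851684570312) 32.74795150756836 ((503.2770690917969, -206.32492065429688), (63.48386764526367, 64.45182800292969), 53.35239028930664)
250.26415094339623 205.39622641509433 [ 0.50138448 -0.20506343  0.057     ]
shift [-1.  -3.7 84.6] turn 0 t 3.15 tcp [ 0.5022 -0.2013  0.1256] F [ 1.1  0.3 -0.3]
```

```bash
python3 -m handwheel '[[-2,-2,30,0,0.5],[-2.5,-4,60,0,0.5],[-2.5,-4,72,0,0.45],[-2.5,-4,80,0,0.45],[-2.5,-4,83.5,0,0.45],[-2.5,-4,83.5,0,0.45]]' 25
python3 -m handwheel '[[0,0,0,0,0.3],[0,0,0,0,0.2],[0,0,0,0,0.1],[0,0,0,0,0.1],[0,0,0,0,0.1]]' 25
python3 -c "
from h import *
to(.503,-.2055,.041)"
```

```text
clock: 3.75
tcp_pos: [0.5024, -0.2058, 0.0419]
orientation: [0.001, 0.253, 0.967, -0.0]
wrist_force: [0.6, 0.3, 0.0]
finger_gap: 0.0388
grip_force: 0.0
clock: 4.25
tcp_pos: [0.5027, -0.206, 0.0424]
orientation: [0.001, 0.253, 0.967, -0.0]
wrist_force: [-0.2, 1.2, 5.4]
finger_gap: 0.0167
grip_force: 24.5
shift [-0.   0.6  1.4] turn 0 t 4.25 tcp [ 0.5027 -0.206   0.0424] F [-0.2  1.2  5.4]
```

```bash
python3 -m handwheel '[[0,0,-2,0,0.1],[0,0,-10,0,0.1],[0,0,-30,0,0.1],[0,0,-70,0,0.1],[0,0,-120,0,0.1],[0,0,-150,0,0.1],[0,0,-150,0,0.1]]'
python3 - <<'E'
from h import *
a=grab("wrist");cv2.imwrite("pics/w4.png",cv2.resize(a["color"][130:330,150:380],(690,600)))
to(.510+.002,.1555-.001,.18)
E
```

```text
clock: 4.95
tcp_pos: [0.5043, -0.2072, 0.1969]
orientation: [0.004, 0.253, 0.967, -0.001]
wrist_force: [-0.5, -0.2, -1.5]
finger_gap: 0.0167
grip_force: 24.5
shift [169.2 319.1  13.1] turn 0 t 5.0 tcp [ 0.5032 -0.2065  0.1941] F [-0.3  0.  -2.2]
```

View pics/w4.png

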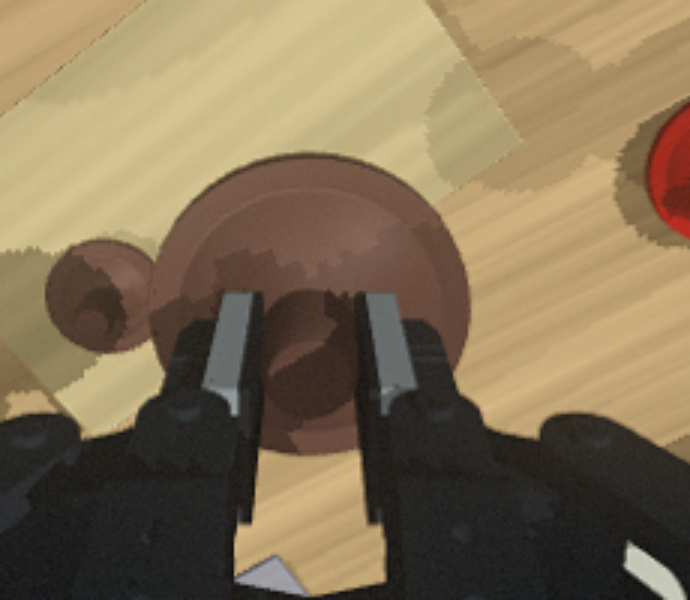

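The lid is held by its knob. Its rim spans about (150–470, 155–455) in the crop. I'll check its tilt and offset in the hand.

```bash
python3 - <<'E'
from h import *
from workcell import sensors
c=pickle.load(open("wrist.pkl","rb"));s=sensors.get_state();M=R.from_quat(np.roll(s["orientation"],-1)).as_matrix()
t=s["tcp_pos"]
pix=[(u,v) for u in range(195,310) for v in range(178,285)]
p=np.array([dep(c,u,v) for u,v in pix]);q=(p-t)@M*1000   # tool frame, mm
r=np.hypot(q[:,0],q[:,1]);col=np.array([c["color"][v,u] for u,v in pix]).astype(int)
br=(col[:,2]-col[:,0]>12)&(q[:,2]>2)&(q[:,2]<22)
for lo,hi in((26,31),):
    m=br&(r>lo)&(r<hi)
    A=np.c_[q[m,:2],np.ones(m.sum())];w,*_=np.linalg.lstsq(A,q[m,2],rcond=None)
    print(m.sum(),"slope x,y",w, "spread",np.std(A@w-q[m,2]))
# rim outline, top face at lid z ~10
e=[(150,303),(165,245),(205,195),(255,163),(308,153),(360,163),(410,192),(450,240),(468,300),(460,350)]
zr=s["tcp_pos"][2]-.0125
P=np.array([onz(c,150+(u+.5)/3-.5,130+(v+.5)/3-.5,zr) for u,v in e]);Q=(P-t)@M*1000
from scipy.optimize import least_squares
f=least_squares(lambda a:np.hypot(Q[:,0]-a[0],Q[:,1]-a[1])-a[2],[0,0,32]);print("rim centre tool mm",f.x,f.fun.round(1))
print(M.round(4))
E
```

```text
1682 slope x,y [1.28560521e-02 7.23259843e-03 7.74312678e+00] spread 0.9900788596893052
rim centre tool mm [-2.26707384 -1.47284134 32.09256237] [ 0.2 -0.3 -0.5  0.4  0.6  0.2 -0.4 -0.5  0.1  0.3]
[[-8.718e-01  4.898e-01  4.600e-03]
 [ 4.898e-01  8.718e-01 -2.700e-03]
 [-5.300e-03 -1.000e-04 -1.000e+00]]
```

```bash
python3 -m handwheel '[[20,35,0,0,0.1],[42,78,0,0,0.1],[64,120,0,0,0.1],[86,160,0,0,0.1],[108,200,0,0,0.1],[130,240,0,0,0.1],[150,280,0,0,0.1],[168,310,0,0,0.1]]'
python3 -m handwheel '[[3,6,0,0,0.1],[4,9,0,0,0.1],[4,9,0,0,0.1],[4,9,10,0,0.1],[4,9,20,0,0.1],[4,9,20,0,0.1]]'
python3 - <<'E'
from h import *
a=grab("wrist");cv2.imwrite("pics/w5.png",cv2.resize(a["color"][100:340,130:380],(625,600)))
to(.5093,.156,.145,np.pi-.51)
E
```

```text
clock: 5.8
tcp_pos: [0.5059, 0.1491, 0.1896]
orientation: [-0.001, 0.252, 0.968, -0.0]
wrist_force: [1.2, -0.1, -1.6]
finger_gap: 0.0169
grip_force: 24.6
clock: 6.4
tcp_pos: [0.5068, 0.1554, 0.1691]
orientation: [-0.002, 0.254, 0.967, -0.001]
wrist_force: [-0.3, -1.1, -2.1]
finger_gap: 0.0167
grip_force: 24.6
shift [-1.7  1.3 24.9] turn -0.003 t 6.45 tcp [0.5073 0.1557 0.17  ] F [ 0.  -0.3 -0.7]
```

View pics/w5.png

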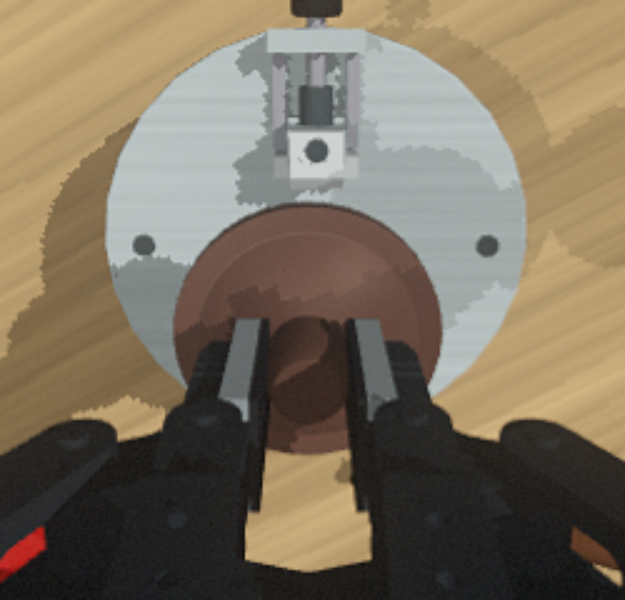

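The view shows the plate's side holes at (144,245) and (487,245), so it is square to the tool. The sprung lip's hole is at (316,150), and the lid's rim spans x 173–442. I'll work out the offset between the stand's axis and the lid.

```bash
python3 - <<'E'
from h import *
from workcell import sensors
from scipy.optimize import least_squares
c=pickle.load(open("wrist.pkl","rb"));s=sensors.get_state();M=R.from_quat(np.roll(s["orientation"],-1)).as_matrix();t=s["tcp_pos"]
g=lambda u,v:(130+(u+.5)/2.5-.5,100+(v+.5)/2.5-.5)
T=lambda u,v,z:((onz(c,*g(u,v),z)-t)@M*1000)[:2]
zp=np.median([dep(c,*g(u,v))[2] for u in range(160,220,5) for v in range(110,200,10)]);print("plate z",zp)
def fit(e,z,r):
    Q=np.array([T(u,v,z) for u,v in e]);f=least_squares(lambda a:np.hypot(Q[:,0]-a[0],Q[:,1]-a[1])-a[2],[0,0,r]);return f.x.round(2),f.fun.round(1)
print("lid",fit([(174,330),(180,290),(200,250),(235,220),(275,206),(308,203),(345,208),(385,226),(415,254),(437,295),(442,330),(437,360)],t[2]-.0115,32))
print("plate",fit([(106,215),(112,175),(130,130),(155,93),(195,58),(240,36),(395,37),(440,60),(480,95),(510,145),(525,200),(525,240),(518,280),(495,335),(117,290),(140,340)],zp,74))
a,b=T(144,245,zp),T(487,245,zp);print("holes",a,b,(a+b)/2);print("sprung hole",T(316,150,zp+.0264),"knob",T(316,8,zp+.02))
print("lip front edge of top",T(316,178,zp+.0264))
E
```

```text
plate z 0.07600805853050234
lid (array([ 1.48, -1.93, 31.67]), array([-0.2, -0.2,  0.3,  0.4,  0. , -0.1, -0.1, -0.1, -0.2, -0. ,  0.1,
        0.1]))
plate (array([-1.31,  0.86, 73.4 ]), array([-0.3, -0.2, -0.1,  0.2,  0.3, -0. , -0.1,  0.1,  0.4, -0.1, -0.2,
       -0.5, -0.4,  0.7, -0.4,  0.6]))
holes [ -2.6422997  -59.18018734] [-2.55712304 60.68831479] [-2.59971137  0.75406372]
sprung hole [35.41125512  0.60304441] knob [75.99959847  0.53841583]
lip front edge of top [26.87517651  0.62964037]
```

```bash
python3 -m handwheel '[[-3,1.5,10,0,0.1],[-5.3,2.7,20,0,0.1],[-5.3,2.7,30,0,0.1],[-5.3,2.7,35,0,0.1],[-5.3,2.7,35,0,0.1],[-5.3,2.7,35,0,0.1],[-5.3,2.7,35,0,0.1],[-5.3,2.7,35,0,0.1]]'
cat > rel.py <<'E'
from h import *
from workcell import sensors
from scipy.optimize import least_squares
def rel(dump=None):
    c=grab("wrist");s=sensors.get_state();M=R.from_quat(np.roll(s["orientation"],-1)).as_matrix();t=s["tcp_pos"]
    im=c["color"].astype(int);T=lambda u,v,z:((onz(c,u,v,z)-t)@M*1000)[:2]
    grey=(im.max(2)-im.min(2)<40)&(im.max(2)>95)
    # lid outline: per column, first brown below plate
    br=((im[...,2]-im[...,0]>12)&(im[...,2]<140)&(im[...,2]>45)).astype(np.uint8)
    br[:,:195]=0;br[:,312:]=0;br[:165]=0;br[300:]=0
    br=cv2.morphologyEx(br,cv2.MORPH_OPEN,np.ones((5,5)))
    cs,_=cv2.findContours(br,cv2.RETR_EXTERNAL,cv2.CHAIN_APPROX_NONE);q=max(cs,key=cv2.contourArea)[:,0].astype(float)
    q=q[q[:,1]<q[:,1].min()+40]
    def fit(Q,r):
        f=least_squares(lambda a:np.hypot(Q[:,0]-a[0],Q[:,1]-a[1])-a[2],[0,0,r],loss="soft_l1",f_scale=.5);return f.x.round(2),np.abs(f.fun).mean().round(2)
    L=fit(np.array([T(u,v,t[2]-.0115) for u,v in q]),32)
    # plate side holes
    H=[]
    gm=np.median(c["color"],axis=2)
    dk=(c["color"].max(2)<85).astype(np.uint8)
    n,_,st,ce=cv2.connectedComponentsWithStats(dk)
    for i in range(1,n):
        if 12<st[i,4]<140:
            p=T(*ce[i],.076)
            if abs(np.hypot(p[0]+2,p[1])-60)<9 and abs(p[0])<20: H.append(p.round(2))
    print("lid",L,"holes",H,"tcp",t.round(4),"F",s["wrist_force"].round(1))
    if len(H)==2:
        a=(H[0]+H[1])/2;w=L[0][:2]-a;print("axis",a,"=> lid d(+stand x) %.1f  tool-y off %.1f"%(-w[0],w[1]),"tilt",np.arctan2(H[1][0]-H[0][0],H[1][1]-H[0][1]))
    return c
if __name__=="__main__":rel()
E
python3 rel.py
```

```text
clock: 7.25
tcp_pos: [0.5144, 0.1565, 0.1368]
orientation: [0.0, 0.253, 0.967, 0.0]
wrist_force: [-0.0, -0.5, -0.8]
finger_gap: 0.0164
grip_force: 24.6
lid (array([ 0.78, -1.37, 31.3 ]), np.float64(0.18)) holes [array([ 3.  , 56.44])] tcp [0.5143 0.1565 0.1367] F [ 0.1 -0.2 -0.5]
```

```bash
python3 - <<'E'
from h import *
c=pickle.load(open("wrist.pkl","rb"));cv2.imwrite("pics/w6.png",cv2.resize(c["color"][80:330,120:390],(648,600)))
E
```

```text
(no output)
```

View pics/w6.png

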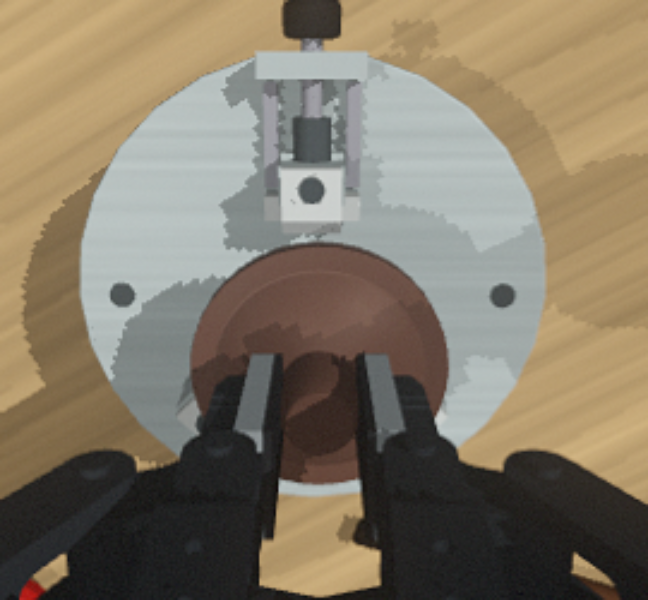

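The crop shows the plate holes at (122,294) and (502,295), the sprung lip's hole at (312,189), and the rim from x = 190 to 448 with its top at y = 243.

```bash
python3 - <<'E'
from h import *
c=pickle.load(open("wrist.pkl","rb"))
from workcell import sensors
s=sensors.get_state();M=R.from_quat(np.roll(s["orientation"],-1)).as_matrix();t=s["tcp_pos"]
g=lambda u,v:(120+(u+.5)/2.4-.5,80+(v+.5)/2.4-.5)
T=lambda u,v,z:((onz(c,*g(u,v),z)-t)@M*1000)[:2].round(2)
print("holes",T(122,294,.076),T(502,295,.076),"lip",T(312,189,.1025),"lip top front",T(311,221,.1025),"lip edge",T(311,233,.098),"rim l,r,top",T(190,362,.1252),T(448,362,.1252),T(319,243,.1252),"camera axis y",s["tcp_pos"])
print((M.T@rot(c)).round(4), (M.T@(c["xyz"]-t)*1000).round(1))
# depth check of heights
print("lip z",np.median([dep(c,*g(u,v))[2] for u in range(288,336,4) for v in range(206,218,3)]))
E
```

```text
holes [  3.6  -63.73] [ 3.27 56.28] lip [41.48 -3.34] lip top front [32.88 -3.64] lip edge [28.54 -3.71] rim l,r,top [  2.21 -33.36] [ 2.21 30.4 ] [32.51 -1.48] camera axis y [0.51434547 0.1565198  0.13674953]
[[ 0.000e+00 -9.603e-01 -2.791e-01]
 [ 1.000e+00  2.000e-04 -8.000e-04]
 [ 8.000e-04 -2.791e-01  9.603e-01]] [  71.3   -1.3 -143.7]
lip z 0.1023507898949486
```

```bash
python3 -m handwheel '[[1,-2,5,0,0.1],[1,-2,12,0,0.1],[1,-2,16,0,0.1],[1,-2,17,0,0.1],[1,-2,17,0,0.1],[1,-2,17,0,0.1]]'
for k in 1 ; do python3 -m handwheel '[[0,0,0.5,0,0.1],[0,0,1,0,0.1],[0,0,1,0,0.1]]'; done
python3 -m handwheel '[[0,0,0.5,0,0.1],[0,0,1,0,0.1],[0,0,1,0,0.1]]'
python3 rel.py
```

```text
clock: 7.9
tcp_pos: [0.5123, 0.1552, 0.1193]
orientation: [0.0, 0.253, 0.967, 0.0]
wrist_force: [-0.2, 0.4, -0.8]
finger_gap: 0.0166
grip_force: 24.7
clock: 8.2
tcp_pos: [0.5124, 0.1552, 0.1184]
orientation: [0.0, 0.253, 0.967, 0.0]
wrist_force: [-0.5, -0.1, -0.8]
finger_gap: 0.0166
grip_force: 24.7
clock: 8.5
tcp_pos: [0.5125, 0.1552, 0.118]
orientation: [0.001, 0.253, 0.967, 0.0]
wrist_force: [-1.6, -0.5, 4.3]
finger_gap: 0.0164
grip_force: 25.2
lid (array([ 1.18, -1.41, 31.18]), np.float64(0.2)) holes [array([ 2.14, 58.47]), array([ 1.000e-02, -6.114e+01])] tcp [0.5126 0.1552 0.118 ] F [-1.8 -0.9  6.2]
axis [ 1.075 -1.335] => lid d(+stand x) -0.1  tool-y off -0.1 tilt -3.1237866600497584
```

```bash
cat > st.py <<'E'
from h import *
from workcell import sensors
s=sensors.get_state();M=R.from_quat(np.roll(s["orientation"],-1)).as_matrix()
print(s["clock"],"tcp",s["tcp_pos"].round(4),"F tool",(M.T@s["wrist_force"]).round(2),"T tool",(M.T@s["ft_torque"]).round(3),"grip",s["grip_force"],s["finger_gap"])
E
python3 st.py
python3 -m handwheel '[[0,0,-1.5,0,0.1],[0,0,-1.5,0,0.1],[0,0,-1.5,0,0.1]]'; python3 st.py
python3 rel.py
python3 - <<'E'
from h import *
c=pickle.load(open("wrist.pkl","rb"));cv2.imwrite("pics/w7.png",cv2.resize(c["color"][80:330,120:390],(648,600)))
E
```

```text
8.55 tcp [0.5126 0.1552 0.118 ] F tool [ 1.12 -1.63 -6.19] T tool [ 0.148  0.186 -0.047] grip 25.192405879497528 0.016460625949280338
clock: 8.85
tcp_pos: [0.512, 0.1552, 0.1184]
orientation: [-0.0, 0.253, 0.967, -0.0]
wrist_force: [-0.1, 0.3, -0.5]
finger_gap: 0.0165
grip_force: 24.7
8.85 tcp [0.512  0.1552 0.1184] F tool [0.24 0.16 0.48] T tool [-0.024  0.025 -0.041] grip 24.74575102329254 0.016526978824857215
lid (array([ 1.06, -1.44, 31.17]), np.float64(0.19)) holes [array([  1.16, -61.85]), array([ 1.63, 58.89])] tcp [0.5121 0.1552 0.1185] F [ 0.  -0.3 -0.5]
axis [ 1.395 -1.48 ] => lid d(+stand x) 0.3  tool-y off 0.0 tilt 0.0038926422567523832
```

View pics/w7.png

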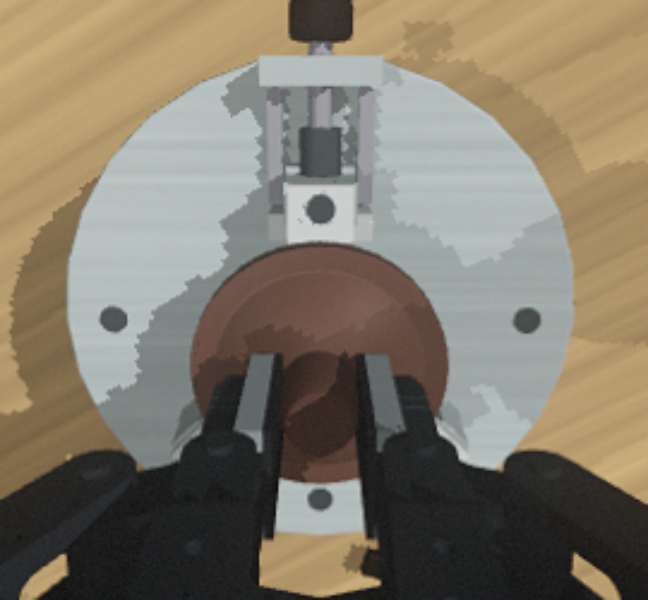

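The crop shows the lid (x 190–448) centred in tool y on the stand, whose holes are at (114,319), (527,320) and (320,498). The rim's edge sits over the sprung lip, so the lid is close to the axis and landed on the lip tops. I'll shift it toward the fixed jaws. Pressing there gently should pitch the sprung side down, inside the sprung lip.

```bash
python3 -m handwheel '[[-2,0,-1,0,0.1],[-3,0,0,0,0.1],[-3,0,0.5,0,0.1],[-3,0,1,0,0.1],[-3,0,1,0,0.1]]' 20; python3 st.py
python3 -m handwheel '[[0,0,0.4,0,0.1],[0,0,0.7,0,0.1],[0,0,0.7,0,0.1]]'; python3 st.py
python3 -m handwheel '[[0,0,0.4,0,0.1],[0,0,0.5,0,0.1],[0,0,0.5,0,0.1]]'; python3 st.py
```

```text
clock: 9.4
tcp_pos: [0.515, 0.1537, 0.1184]
orientation: [0.0, 0.253, 0.967, 0.0]
wrist_force: [-2.5, -0.3, 4.3]
finger_gap: 0.0165
grip_force: 25.2
9.4 tcp [0.515  0.1537 0.1184] F tool [ 2.05 -1.54 -4.32] T tool [0.183 0.181 0.015] grip 25.184279680252075 0.016475023840563076
clock: 9.7
tcp_pos: [0.5151, 0.1538, 0.1182]
orientation: [0.001, 0.253, 0.967, 0.0]
wrist_force: [-3.7, 0.5, 7.6]
finger_gap: 0.0167
grip_force: 25.4
9.7 tcp [0.5151 0.1538 0.1182] F tool [ 3.44 -1.3  -7.62] T tool [0.265 0.366 0.   ] grip 25.42742908000946 0.016717846817989372
clock: 10.0
tcp_pos: [0.5152, 0.1539, 0.1181]
orientation: [0.001, 0.253, 0.967, 0.0]
wrist_force: [-4.1, 0.5, 9.3]
finger_gap: 0.0167
grip_force: 25.6
10.0 tcp [0.5152 0.1539 0.1181] F tool [ 3.83 -1.52 -9.32] T tool [0.264 0.513 0.082] grip 25.611470639705658 0.016733850706000145
```

```bash
python3 -m handwheel '[[0.5,0,0,0,0.1],[1,0,0,0,0.1],[1.5,0,0,0,0.1],[1.5,0,0,0,0.1]]' 20; python3 st.py
python3 -m handwheel '[[0.5,0,0,0,0.1],[1,0,0,0,0.1],[1.5,0,0,0,0.1],[1.5,0,0,0,0.1]]' 20; python3 st.py
```

```text
clock: 10.4
tcp_pos: [0.5149, 0.1542, 0.118]
orientation: [0.002, 0.253, 0.967, 0.0]
wrist_force: [-0.2, -0.0, 6.3]
finger_gap: 0.0165
grip_force: 25.3
10.4 tcp [0.5149 0.1542 0.118 ] F tool [ 0.18 -0.12 -6.31] T tool [ 0.276 -0.259  0.04 ] grip 25.33687949180603 0.01648873318933747
clock: 10.8
tcp_pos: [0.5137, 0.1552, 0.1177]
orientation: [0.002, 0.253, 0.967, 0.001]
wrist_force: [1.2, -0.4, 6.5]
finger_gap: 0.0169
grip_force: 25.2
10.8 tcp [0.5137 0.1552 0.1177] F tool [-1.27  0.29 -6.53] T tool [-0.108 -0.401  0.027] grip 25.249375998973846 0.016878882576990942
```

```bash
python3 -m handwheel '[[0.5,0,0,0,0.1],[1,0,0,0,0.1],[1.5,0,0,0,0.1],[1.5,0,0,0,0.1]]' 20; python3 st.py
python3 -m handwheel '[[0.5,0,0,0,0.1],[1,0,0,0,0.1],[1.5,0,0,0,0.1],[1.5,0,0,0,0.1]]' 20; python3 st.py
python3 rel.py
python3 - <<'E'
from h import *
c=pickle.load(open("wrist.pkl","rb"))
# sprung lip hole: dark blob near (253,165)
dk=(c["color"].max(2)<85).astype(np.uint8);n,_,st,ce=cv2.connectedComponentsWithStats(dk)
print([(ce[i].round(1),st[i,4]) for i in range(1,n) if 20<st[i,4]<500 and 225<ce[i][0]<285 and ce[i][1]<200])
E
```

```text
clock: 11.2
tcp_pos: [0.5129, 0.1557, 0.1177]
orientation: [0.002, 0.253, 0.967, 0.0]
wrist_force: [3.8, -2.7, 5.3]
finger_gap: 0.0165
grip_force: 25.2
11.2 tcp [0.5129 0.1557 0.1177] F tool [-4.61 -0.48 -5.31] T tool [-0.13  -0.985  0.066] grip 25.245440304279327 0.01654357036877507
clock: 11.6
tcp_pos: [0.5103, 0.1566, 0.1169]
orientation: [0.001, 0.253, 0.967, 0.0]
wrist_force: [4.8, -2.0, 4.0]
finger_gap: 0.0162
grip_force: 25.1
11.6 tcp [0.5103 0.1566 0.1169] F tool [-5.18  0.64 -3.99] T tool [-0.199 -0.969  0.045] grip 25.065053701400757 0.01624590332615553
lid (array([ 0.88, -1.32, 31.3 ]), np.float64(0.2)) holes [array([-0.64, 58.25]), array([ -1.57, -61.84])] tcp [0.5102 0.1567 0.1168] F [ 4.6 -2.5  4.7]
axis [-1.105 -1.795] => lid d(+stand x) -2.0  tool-y off 0.5 tilt -3.133848616540983
[(array([252.5,  86. ]), np.int32(477)), (array([246.9, 142.3]), np.int32(136)), (array([259.4, 141.5]), np.int32(38)), (array([244. , 186.8]), np.int32(113))]
```

The tool −x reaction of about 5 N shows the rim has engaged the sprung jaw and is pressing it back. I'll continue to about 5 mm off the axis.

```bash
python3 -m handwheel '[[0.5,0,0,0,0.1],[1,0,0,0,0.1],[1.5,0,0,0,0.1],[2,0,0,0,0.1],[2,0,0,0,0.1]]' 20; python3 st.py
python3 -m handwheel '[[0.5,0,0,0,0.1],[1,0,0,0,0.1],[1.5,0,0,0,0.1],[2,0,0,0,0.1],[2,0,0,0,0.1]]' 20; python3 st.py
python3 rel.py
```

```text
clock: 12.15
tcp_pos: [0.5086, 0.1576, 0.1169]
orientation: [0.001, 0.253, 0.967, 0.0]
wrist_force: [4.9, -1.3, 4.0]
finger_gap: 0.0166
grip_force: 25.1
12.15 tcp [0.5086 0.1576 0.1169] F tool [-4.94  1.25 -4.03] T tool [-0.049 -0.991  0.028] grip 25.086059868335724 0.01663474947820024
clock: 12.65
tcp_pos: [0.5071, 0.1585, 0.117]
orientation: [0.001, 0.253, 0.967, 0.0]
wrist_force: [5.6, -3.2, 5.1]
finger_gap: 0.0169
grip_force: 25.1
12.65 tcp [0.5071 0.1585 0.117 ] F tool [-6.48 -0.03 -5.07] T tool [-1.120e-01 -1.195e+00  1.000e-03] grip 25.111404955387115 0.016899336878263206
lid (array([ 0.98, -1.4 , 31.29]), np.float64(0.19)) holes [array([-4.13, 58.34]), array([ -5.35, -62.73])] tcp [0.5071 0.1585 0.117 ] F [ 5.1 -2.2  5. ]
axis [-4.74  -2.195] => lid d(+stand x) -5.7  tool-y off 0.8 tilt -3.1315161795773467
```

```bash
python3 -m handwheel '[[0,-0.3,0.5,0,0.1],[0,-0.3,1,0,0.1],[0,-0.3,1.5,0,0.1],[0,-0.3,2,0,0.1],[0,-0.3,2,0,0.1]]'; python3 st.py
python3 -m handwheel '[[0,0,0.5,0,0.1],[0,0,1,0,0.1],[0,0,1.5,0,0.1],[0,0,2,0,0.1],[0,0,2,0,0.1]]'; python3 st.py
```

```text
clock: 13.2
tcp_pos: [0.5074, 0.1582, 0.1155]
orientation: [0.002, 0.253, 0.967, 0.0]
wrist_force: [5.6, -2.5, 7.4]
finger_gap: 0.0165
grip_force: 25.4
13.2 tcp [0.5074 0.1582 0.1155] F tool [-6.16  0.54 -7.38] T tool [-0.017 -1.113  0.052] grip 25.43148636817932 0.0164684784577343
clock: 13.7
tcp_pos: [0.5075, 0.1582, 0.1135]
orientation: [0.002, 0.253, 0.967, 0.0]
wrist_force: [6.2, -1.4, 6.3]
finger_gap: 0.0166
grip_force: 25.8
13.7 tcp [0.5075 0.1582 0.1135] F tool [-6.09  1.76 -6.23] T tool [-0.102 -1.172  0.017] grip 25.835440456867218 0.01662483614121816
```

```bash
python3 -m handwheel '[[0,0,0.5,0,0.1],[0,0,1,0,0.1],[0,0,1.5,0,0.1],[0,0,2,0,0.1],[0,0,2,0,0.1]]'; python3 st.py
python3 -m handwheel '[[0,0,0.5,0,0.1],[0,0,1,0,0.1],[0,0,1.5,0,0.1],[0,0,2,0,0.1],[0,0,2,0,0.1]]'; python3 st.py
```

```text
clock: 14.2
tcp_pos: [0.5076, 0.1582, 0.1115]
orientation: [0.002, 0.253, 0.967, 0.0]
wrist_force: [5.7, -2.8, 7.2]
finger_gap: 0.0163
grip_force: 26.2
14.2 tcp [0.5076 0.1582 0.1115] F tool [-6.34  0.33 -7.14] T tool [-0.114 -1.239  0.024] grip 26.228708624839783 0.016260031902944838
clock: 14.7
tcp_pos: [0.5077, 0.1582, 0.1098]
orientation: [0.002, 0.253, 0.967, 0.0]
wrist_force: [5.1, -3.4, 9.3]
finger_gap: 0.0167
grip_force: 26.8
14.7 tcp [0.5077 0.1582 0.1098] F tool [-6.15 -0.45 -9.26] T tool [ 0.025 -1.083  0.011] grip 26.756421625614166 0.0167473779017947
```

```bash
python3 -m handwheel '[[0,0,0.5,0,0.1],[0,0,1,0,0.1],[0,0,1,0,0.1]]'; python3 st.py
python3 rel.py
python3 - <<'E'
from h import *
from workcell import sensors
c=pickle.load(open("wrist.pkl","rb"));s=sensors.get_state();M=R.from_quat(np.roll(s["orientation"],-1)).as_matrix()
pix=[(u,v) for u in range(195,310) for v in range(178,285)]
q=(np.array([dep(c,u,v) for u,v in pix])-s["tcp_pos"])@M*1000
r=np.hypot(q[:,0],q[:,1]);col=np.array([c["color"][v,u] for u,v in pix]).astype(int)
m=(col[:,2]-col[:,0]>12)&(q[:,2]>2)&(q[:,2]<22)&(r>26)&(r<31)
A=np.c_[q[m,:2],np.ones(m.sum())];w,*_=np.linalg.lstsq(A,q[m,2],rcond=None);print(m.sum(),"tilt",w)
E
```

```text
clock: 15.0
tcp_pos: [0.5079, 0.1582, 0.1095]
orientation: [0.002, 0.253, 0.967, 0.0]
wrist_force: [4.4, -2.5, 12.7]
finger_gap: 0.0166
grip_force: 27.2
15.0 tcp [0.5079 0.1582 0.1095] F tool [ -5.1   -0.04 -12.7 ] T tool [ 0.255 -0.948  0.033] grip 27.211771309375763 0.01662390487685117
lid (array([ 0.26, -1.37, 32.33]), np.float64(0.26)) holes [array([ -3.77, -62.72]), array([-3.19, 58.17])] tcp [0.5079 0.1582 0.1095] F [ 4.5 -1.7 13.1]
axis [-3.48  -2.275] => lid d(+stand x) -3.7  tool-y off 0.9 tilt 0.004797713209003592
1453 tilt [-2.03812805e-01  5.07503273e-03  9.15914859e+00]
```

The depth readings show the lid pitched about 11° in the grip. Its fixed side is down on the ledges and its sprung side is still up on the sprung lip's slope. I'll slide it under the fixed lips, which also eases the spring, then press the sprung side down.

```bash
python3 -m handwheel '[[0,0,-0.5,0,0.1],[-0.8,0,-0.7,0,0.1],[-1.6,0,-0.7,0,0.1],[-2.4,0,-0.7,0,0.1],[-2.4,0,-0.7,0,0.1]]' 20; python3 st.py
python3 -m handwheel '[[-0.8,0,0,0,0.1],[-1.6,0,0,0,0.1],[-2.4,0,0,0,0.1],[-2.4,0,0,0,0.1]]'; python3 st.py
cat > tilt.py <<'E'
from h import *
from rel import rel
from workcell import sensors
c=rel();s=sensors.get_state();M=R.from_quat(np.roll(s["orientation"],-1)).as_matrix()
pix=[(u,v) for u in range(195,310) for v in range(165,285)]
q=(np.array([dep(c,u,v) for u,v in pix])-s["tcp_pos"])@M*1000
r=np.hypot(q[:,0],q[:,1]);col=np.array([c["color"][v,u] for u,v in pix]).astype(int)
m=(col[:,2]-col[:,0]>12)&(q[:,2]>0)&(q[:,2]<22)&(r>26)&(r<31)
A=np.c_[q[m,:2],np.ones(m.sum())];w,*_=np.linalg.lstsq(A,q[m,2],rcond=None);print(m.sum(),"tilt",w.round(3),"rim-top z",(s["tcp_pos"][2]*1000-w[2]).round(1))
E
python3 tilt.py
```

```text
clock: 15.55
tcp_pos: [0.5098, 0.1571, 0.1097]
orientation: [0.002, 0.253, 0.967, 0.001]
wrist_force: [5.2, -2.7, 10.4]
finger_gap: 0.0167
grip_force: 26.9
15.55 tcp [0.5098 0.1571 0.1097] F tool [ -5.85   0.23 -10.4 ] T tool [-0.01  -1.029 -0.029] grip 26.941301822662354 0.016736118988581968
clock: 15.95
tcp_pos: [0.5114, 0.1561, 0.1096]
orientation: [0.001, 0.253, 0.967, 0.001]
wrist_force: [3.6, -2.4, 10.6]
finger_gap: 0.0168
grip_force: 27.0
15.95 tcp [0.5114 0.1561 0.1096] F tool [ -4.32  -0.31 -10.56] T tool [-0.037 -0.788 -0.02 ] grip 26.966752409934998 0.01682979445333807
lid (array([ 0.18, -1.3 , 32.35]), np.float64(0.27)) holes [array([ -0.11, -61.59]), array([ 0.7 , 58.18])] tcp [0.5114 0.1562 0.1097] F [ 3.1 -2.5 11.4]
axis [ 0.295 -1.705] => lid d(+stand x) 0.1  tool-y off 0.4 tilt 0.0067628592399663545
1471 tilt [-2.01e-01  6.00e-03  9.14e+00] rim-top z 100.5
```

```bash
python3 -m handwheel '[[-0.6,0,0,0,0.1],[-1.2,0,0,0,0.1],[-1.2,0,0,0,0.1]]'; python3 st.py
python3 -m handwheel '[[0,0,0.5,0,0.1],[0,0,1,0,0.1],[0,0,1,0,0.1]]'; python3 st.py
python3 -m handwheel '[[0,0,0.3,0,0.1],[0,0,0.6,0,0.1],[0,0,0.6,0,0.1]]'; python3 st.py
```

```text
clock: 16.3
tcp_pos: [0.5119, 0.1559, 0.1096]
orientation: [0.001, 0.253, 0.967, 0.001]
wrist_force: [2.0, -2.1, 12.1]
finger_gap: 0.0169
grip_force: 27.1
16.3 tcp [0.5119 0.1559 0.1096] F tool [ -2.79  -0.84 -12.13] T tool [-0.064 -0.43   0.053] grip 27.057031095027924 0.016907721112680348
clock: 16.6
tcp_pos: [0.5121, 0.1558, 0.1094]
orientation: [0.001, 0.253, 0.967, 0.001]
wrist_force: [0.3, -1.1, 15.4]
finger_gap: 0.0167
grip_force: 27.5
16.6 tcp [0.5121 0.1558 0.1094] F tool [ -0.89  -0.78 -15.42] T tool [ 0.206 -0.221  0.   ] grip 27.536769211292267 0.01666588067845049
clock: 16.9
tcp_pos: [0.5121, 0.1558, 0.1092]
orientation: [0.001, 0.253, 0.967, 0.001]
wrist_force: [-0.2, -0.5, 19.3]
finger_gap: 0.0163
grip_force: 27.8
16.9 tcp [0.5121 0.1558 0.1092] F tool [ -0.08  -0.47 -19.32] T tool [ 0.346 -0.07  -0.028] grip 27.77418851852417 0.016346787854044437
```

Pressing straight to 19 N doesn't move it, so the sprung lip is holding by friction and I won't force it. I'll ease off, then twist the lid back and forth while lowering it, to turn that friction sideways.

```bash
python3 -m handwheel '[[0.4,0,-0.8,0.1,0.1],[0.7,0,-1.2,0.22,0.1],[0.7,0,-1.2,0.32,0.1],[0.7,0,-1,0.2,0.1],[0.7,0,-0.8,0.06,0.1]]' 20; python3 st.py
python3 -m handwheel '[[0,0,0.2,-0.14,0.1],[0,0,0.4,-0.28,0.1],[0,0,0.6,-0.36,0.1],[0,0,0.8,-0.22,0.1]]' 20; python3 st.py
python3 tilt.py
```

```text
clock: 17.4
tcp_pos: [0.5115, 0.1556, 0.1085]
orientation: [0.001, 0.28, 0.96, 0.0]
wrist_force: [2.9, -2.2, 9.3]
finger_gap: 0.0172
grip_force: 26.9
17.4 tcp [0.5115 0.1556 0.1085] F tool [-3.68 -0.28 -9.33] T tool [ 0.164 -0.979  0.2  ] grip 26.88245862722397 0.017245524965639542
clock: 17.8
tcp_pos: [0.5099, 0.1561, 0.1064]
orientation: [-0.001, 0.175, 0.985, 0.0]
wrist_force: [3.0, 0.6, 1.5]
finger_gap: 0.0166
grip_force: 26.4
17.8 tcp [0.5099 0.1561 0.1064] F tool [-2.63  1.65 -1.54] T tool [-0.454 -0.777 -0.1  ] grip 26.410122513771057 0.01657053190085318
lid (array([-2.7 , -1.2 , 32.31]), np.float64(0.32)) holes [array([-9.57, 58.13])] tcp [0.5099 0.1562 0.1063] F [1.2 0.1 1.3]
1606 tilt [-6.000e-02 -3.000e-03  8.842e+00] rim-top z 97.4
```

It dropped in: the tilt is down to 0.06 and the vertical force to 1.5 N. I'll continue gently.

```bash
python3 -m handwheel '[[0,0,0.3,0.1,0.1],[-0.5,0,0.6,0.2,0.1],[-0.5,0,0.9,0.3,0.1],[-0.5,0,1.2,0.22,0.1],[-0.5,0,1.4,0.16,0.1]]' 20; python3 st.py
python3 tilt.py
```

```text
clock: 18.35
tcp_pos: [0.5095, 0.1564, 0.1047]
orientation: [-0.002, 0.251, 0.968, 0.0]
wrist_force: [0.9, 1.5, 5.0]
finger_gap: 0.0168
grip_force: 26.9
18.35 tcp [0.5095 0.1564 0.1047] F tool [-0.    1.75 -5.05] T tool [-0.277 -0.072  0.234] grip 26.856240034103394 0.016810947433874134
lid (array([-5.01, -1.49, 32.51]), np.float64(4.23)) holes [array([ -1.98, -62.16]), array([-1.6 , 58.91])] tcp [0.5096 0.1564 0.1047] F [1.  2.5 4.3]
axis [-1.79  -1.625] => lid d(+stand x) 3.2  tool-y off 0.1 tilt 0.0031386697957745333
1277 tilt [1.000e-02 5.000e-03 8.868e+00] rim-top z 95.8
```

Level now, with the rim at ledge height, and the lip hides part of the rim outline. I'll ease it toward the fixed jaws.

```bash
python3 -m handwheel '[[0,0,-0.5,0,0.1],[-0.7,0,-0.5,0.1,0.1],[-1.4,0,-0.5,0,0.1],[-2.1,0,-0.5,-0.1,0.1],[-2.5,0,-0.5,0,0.1],[-2.5,0,-0.5,0,0.1]]' 20; python3 st.py
python3 -m handwheel '[[-0.4,0,0,0.1,0.1],[-0.8,0,0,0,0.1],[-0.8,0,0,0,0.1]]'; python3 st.py
python3 tilt.py
```

```text
clock: 19.0
tcp_pos: [0.5112, 0.1554, 0.1048]
orientation: [-0.002, 0.253, 0.967, 0.0]
wrist_force: [-1.3, 4.7, -0.4]
finger_gap: 0.0169
grip_force: 26.4
19.0 tcp [0.5112 0.1554 0.1048] F tool [3.42 3.52 0.42] T tool [-0.85   0.642 -0.062] grip 26.407176554203033 0.01689308067882625
clock: 19.3
tcp_pos: [0.5121, 0.1549, 0.1048]
orientation: [-0.002, 0.251, 0.968, 0.0]
wrist_force: [-0.4, 5.3, -1.6]
finger_gap: 0.0165
grip_force: 26.4
19.3 tcp [0.5121 0.1549 0.1048] F tool [2.91 4.48 1.65] T tool [-0.79   0.559 -0.019] grip 26.373395025730133 0.01651940395580231
lid (array([-2.34, -1.4 , 32.72]), np.float64(1.16)) holes [array([ 1.45, 59.06]), array([  0.36, -61.82])] tcp [0.512  0.1549 0.1048] F [-0.6  5.1 -0.5]
axis [ 0.905 -1.38 ] => lid d(+stand x) 3.2  tool-y off -0.0 tilt -3.132575690826732
1540 tilt [5.000e-03 2.000e-03 8.888e+00] rim-top z 95.9
```

```bash
python3 -m handwheel '[[0.4,0.5,0.2,0,0.1],[0.5,1,0.3,0,0.1],[0.5,1,0.3,0,0.1]]' 20; python3 st.py
python3 -m handwheel '[[0,0,0,0,0.25],[0,0,0,0,0.3],[0,0,-0.5,0,0.35],[0,0,-1,0,0.35],[0,0,-1,0,0.35]]' 20; python3 st.py
```

```text
clock: 19.65
tcp_pos: [0.5121, 0.155, 0.1047]
orientation: [-0.002, 0.253, 0.968, -0.001]
wrist_force: [-3.9, 1.5, 1.7]
finger_gap: 0.0163
grip_force: 26.5
19.65 tcp [0.5121 0.155  0.1047] F tool [ 4.14 -0.6  -1.72] T tool [ 0.1    0.991 -0.047] grip 26.500664055347443 0.01626297395264796
clock: 20.15
tcp_pos: [0.5143, 0.155, 0.1067]
orientation: [0.0, 0.253, 0.967, 0.0]
wrist_force: [-0.1, -0.4, -0.5]
finger_gap: 0.0298
grip_force: 0.0
20.15 tcp [0.5143 0.155  0.1067] F tool [-0.06 -0.4   0.49] T tool [ 0.023 -0.013  0.025] grip 0.0 0.02980104951846074
```

Released without force. All ten pictures are used, so I'll back off and check level, height, centring and jaw travel numerically.

```bash
python3 -m handwheel '[[0,0,-15,0,0.35],[0,0,-40,0,0.4],[10,0,-70,0,0.5],[30,0,-80,0,0.5],[40,0,-80,0,0.5],[40,0,-80,0,0.5],[40,0,-80,0,0.5],[40,0,-80,0,0.5]]'; python3 st.py
cat > chk.py <<'E'
from h import *
from workcell import sensors
from scipy.optimize import least_squares
c=grab("wrist");ax=np.array([np.cos(-.51),np.sin(-.51)]);ay=np.array([-ax[1],ax[0]])
im=c["color"].astype(int)
V,U=np.mgrid[100:384,130:400];U=U.ravel();V=V.ravel()
P=np.array([dep(c,u,v) for u,v in zip(U,V)]);col=im[V,U]
br=(col[:,2]-col[:,0]>12)&(col[:,2]<140)&(np.hypot(P[:,0]-.511,P[:,1]-.156)<.045)&(P[:,2]>.085)&(P[:,2]<.14)
Q=P[br]
k=Q[Q[:,2]>.117];kc=(k.min(0)+k.max(0))/2;print("knob n",len(k),kc,"top z",np.percentile(k[:,2],90))
# cone-free tilt: compare annulus heights by sector round knob
d=Q[:,:2]-kc[:2];r=np.hypot(*d.T);m=(r>.022)&(r<.030)&(Q[:,2]<.106)
a,b=d[m]@ax*1e3,d[m]@ay*1e3
A=np.c_[a,b,r[m]*1e3,np.ones(m.sum())];w,*_=np.linalg.lstsq(A,Q[m,2]*1e3,rcond=None);print("annulus n",m.sum(),"slopes stand x,y",w.round(3),"z at r=28",(w[2]*28+w[3]).round(2),"sectors",[int(((np.arctan2(b,a)//(np.pi/4))==i).sum()) for i in range(-4,4)])
# dark holes
dk=(c["color"].max(2)<85).astype(np.uint8);n,_,st,ce=cv2.connectedComponentsWithStats(dk)
for i in range(1,n):
    if 10<st[i,4]<250:
        p=dep(c,*ce[i].round())
        if .06<p[2]<.115 and np.hypot(p[0]-.511,p[1]-.156)<.08:
            zz=.076 if p[2]<.085 else .1025
            x=onz(c,*ce[i],zz)[:2]-[.511,.156];print("hole",ce[i].round(1),st[i,4],"stand xy mm",(x@ax*1e3).round(1),(x@ay*1e3).round(1),"z",p[2].round(4))
kk=kc[:2]-[.511,.156];print("knob stand xy",(kk@ax*1e3).round(1),(kk@ay*1e3).round(1))
E
python3 chk.py
```

```text
clock: 20.95
tcp_pos: [0.4791, 0.1743, 0.1855]
orientation: [-0.001, 0.253, 0.967, -0.0]
wrist_force: [0.2, -0.4, 0.7]
finger_gap: 0.0428
grip_force: 0.0
20.95 tcp [0.4791 0.1743 0.1855] F tool [-0.36 -0.2  -0.71] T tool [ 0.039  0.004 -0.013] grip 0.0 0.04280454271256429
knob n 338 [0.51018471 0.15376471 0.12029259] top z 0.12247736871622843
annulus n 1359 slopes stand x,y [ 1.3000e-02  4.0000e-03 -3.1500e-01  1.0468e+02] z at r=28 95.87 sectors [186, 194, 164, 134, 137, 162, 198, 184]
hole [252.1 176.8] 152 stand xy mm -55.0 -1.6 z 0.0895
hole [252.5 195.3] 35 stand xy mm -39.2 -1.3 z 0.1043
hole [234.5 207.7] 43 stand xy mm -28.2 -16.6 z 0.0976
hole [189.9 225.8] 36 stand xy mm -0.6 -61.7 z 0.077
hole [315.  226.3] 34 stand xy mm 0.1 58.6 z 0.0761
hole [218.9 268.7] 33 stand xy mm 29.9 -31.8 z 0.1036
hole [285.7 268.9] 35 stand xy mm 30.1 28.5 z 0.1032
hole [252.6 280.4] 29 stand xy mm 59.6 -1.5 z 0.0772
knob stand xy 0.4 -2.3
```

```bash
cat >> chk.py <<'E'
g=(col.max(1)-col.min(1)<40)&(col.max(1)>90)&(np.abs(P[:,2]-.076)<.004)&(np.hypot(P[:,0]-.511,P[:,1]-.156)<.072)
a,b=(P[g][:,:2]-[.511,.156])@ax*1e3,(P[g][:,:2]-[.511,.156])@ay*1e3
w,*_=np.linalg.lstsq(np.c_[a,b,np.ones(g.sum())],P[g,2]*1e3,rcond=None);print("plate slopes",w.round(4),g.sum())
E
python3 chk.py | egrep 'slopes|knob|252\.'
```

```text
knob n 339 [0.5099606  0.15360397 0.12035039] top z 0.12247036755717323
annulus n 1346 slopes stand x,y [ 1.30000e-02  7.00000e-03 -2.92000e-01  1.04082e+02] z at r=28 95.91 sectors [184, 198, 160, 132, 129, 165, 199, 179]
hole [252.  176.7] 135 stand xy mm -55.1 -1.7 z 0.0881
hole [252.3 195.2] 36 stand xy mm -39.2 -1.5 z 0.1038
hole [252.6 280.4] 29 stand xy mm 59.6 -1.5 z 0.0768
knob stand xy 0.3 -2.6
plate slopes [-1.80000e-03 -1.10000e-03  7.59115e+01] 8549
```

```bash
python3 -m handwheel '[[-20,0,0,0,0.2],[-37.5,0,10,0,0],[-37.5,0,30,0,0],[-37.5,0,45,0,0],[-37.5,0,55,0,0],[-37.5,0,60,0,0],[-37.5,0,60,0,0]]' 20; python3 st.py; python3 -c "
from h import *
to(.512,.155,.1225)"
```

```text
clock: 21.75
tcp_pos: [0.5115, 0.1561, 0.1256]
orientation: [-0.001, 0.253, 0.967, -0.0]
wrist_force: [-1.2, 0.2, 0.6]
finger_gap: -0.0003
grip_force: 0.0
21.75 tcp [0.5115 0.1561 0.1256] F tool [ 1.13 -0.36 -0.58] T tool [-0.038 -0.029 -0.007] grip 0.0 -0.00025408271999440604
shift [-1.  -0.7  3.1] turn 0 t 21.75 tcp [0.5115 0.1561 0.1256] F [-1.2  0.2  0.6]
```

```bash
python3 -m handwheel '[[0,-0.7,1.5,0,0],[0,-0.7,2.5,0,0],[0,-0.7,3,0,0],[0,-0.7,3.5,0,0],[0,-0.7,3.5,0,0]]' 20; python3 st.py
python3 -m handwheel '[[0,0,0.4,0,0],[0,0,0.8,0,0],[0,0,0.8,0,0]]'; python3 st.py
```

```text
clock: 22.25
tcp_pos: [0.5115, 0.1557, 0.1232]
orientation: [0.0, 0.253, 0.967, 0.0]
wrist_force: [-0.3, -0.2, 0.3]
finger_gap: -0.0002
grip_force: 0.0
22.25 tcp [0.5115 0.1557 0.1232] F tool [ 0.18 -0.32 -0.33] T tool [ 0.013  0.03  -0.025] grip 0.0 -0.00019299153157951096
clock: 22.55
tcp_pos: [0.5114, 0.1557, 0.1221]
orientation: [-0.0, 0.253, 0.967, 0.0]
wrist_force: [-0.9, -0.9, 0.0]
finger_gap: -0.0
grip_force: 0.0
22.55 tcp [0.5114 0.1557 0.1221] F tool [ 0.36 -1.22 -0.02] T tool [-0.007  0.038  0.02 ] grip 0.0 -4.356561491209004e-05
```

```bash
python3 -m handwheel '[[0,0,0.4,0,0],[0,0,0.8,0,0],[0,0,0.8,0,0]]'; python3 st.py
python3 -m handwheel '[[0,0,0.3,0,0],[0,0,0.6,0,0],[0,0,0.6,0,0]]'; python3 st.py
```

```text
clock: 22.85
tcp_pos: [0.5114, 0.1557, 0.1213]
orientation: [-0.0, 0.253, 0.967, 0.0]
wrist_force: [-0.3, 0.1, 0.9]
finger_gap: -0.0003
grip_force: 0.0
22.85 tcp [0.5114 0.1557 0.1213] F tool [ 0.3  -0.01 -0.91] T tool [0.023 0.056 0.014] grip 0.0 -0.00030967616775738084
clock: 23.15
tcp_pos: [0.5115, 0.1557, 0.1209]
orientation: [0.0, 0.253, 0.967, 0.0]
wrist_force: [-0.4, -0.1, 1.3]
finger_gap: -0.0002
grip_force: 0.4
23.15 tcp [0.5115 0.1557 0.1209] F tool [ 0.28 -0.3  -1.32] T tool [-0.027  0.059 -0.013] grip 0.40109500754624605 -0.00019479445309868434
```

```bash
python3 -m handwheel '[[0,0,0.4,0,0],[0,0,0.8,0,0],[0,0,0.8,0,0]]'; python3 st.py
python3 -m handwheel '[[0,0,0.3,0,0],[0,0,0.5,0,0],[0,0,0.5,0,0]]'; python3 st.py
```

```text
clock: 23.45
tcp_pos: [0.5115, 0.1558, 0.1208]
orientation: [0.0, 0.253, 0.967, 0.0]
wrist_force: [-2.5, -1.6, 6.5]
finger_gap: 0.0001
grip_force: 3.2
23.45 tcp [0.5115 0.1558 0.1208] F tool [ 1.39 -2.6  -6.53] T tool [ 0.313  0.366 -0.004] grip 3.2375454157590866 0.00011533808953345727
clock: 23.75
tcp_pos: [0.5115, 0.1557, 0.1208]
orientation: [0.001, 0.253, 0.967, 0.0]
wrist_force: [-3.9, -0.5, 8.9]
finger_gap: -0.0001
grip_force: 4.8
23.75 tcp [0.5115 0.1557 0.1208] F tool [ 3.14 -2.38 -8.9 ] T tool [ 0.491  0.568 -0.004] grip 4.785473495721817 -7.274149933014304e-05
```

It stops firm at z = 0.1208 without yielding, so it is bearing. I'll retreat and do a final check.

```bash
python3 -m handwheel '[[0,0,-5,0,0],[0,0,-20,0,0],[20,0,-50,0,0.3],[40,0,-65,0,0.5],[40,0,-65,0,0.5],[40,0,-65,0,0.5],[40,0,-65,0,0.5]]'; python3 chk.py
```

```text
clock: 24.45
tcp_pos: [0.4768, 0.1749, 0.1835]
orientation: [-0.0, 0.253, 0.967, -0.0]
wrist_force: [-0.1, -0.1, -0.4]
finger_gap: 0.0426
grip_force: 0.0
knob n 340 [0.510624   0.15409625 0.12036744] top z 0.12245072223070784
annulus n 1368 slopes stand x,y [ 9.00000e-03 -2.00000e-03 -3.25000e-01  1.04869e+02] z at r=28 95.78 sectors [188, 195, 158, 137, 136, 163, 198, 193]
hole [252.6 180.1] 140 stand xy mm -55.0 -1.8 z 0.0893
hole [253.  198.8] 37 stand xy mm -39.1 -1.5 z 0.104
hole [234.7 211.1] 43 stand xy mm -28.2 -16.9 z 0.0951
hole [190.6 228.8] 39 stand xy mm -0.6 -61.4 z 0.077
hole [315.9 229.3] 33 stand xy mm 0.1 58.7 z 0.0772
hole [219.5 272.5] 32 stand xy mm 30.3 -31.7 z 0.1047
hole [286.6 272.4] 33 stand xy mm 30.3 28.5 z 0.1039
hole [253.3 283.7] 26 stand xy mm 59.8 -1.4 z 0.0763
knob stand xy 0.6 -1.8
plate slopes [-1.20000e-03 -1.00000e-03  7.59256e+01] 8374
```

Level, centred to about 1 mm, and the sprung jaw is out about 1 mm.

```bash
python3 -c "
from workcell import workorder
print(workorder.hand_in())"
```

```text
the job is handed in; nothing more can be done
None
```

The larger lid is in the stand, knob up and handed in at about 24.5 s: it measures level on the ledges to within about 0.5°, is within about 1 mm of the axis, has the sprung jaw about 1 mm out, and held firm under a 9 N press on the knob, though one press while seating it reached 19 N before I eased off.

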